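# Cap the pots mouth to mouth and stack them for the night

## Robot

A 7-joint arm with a two-finger parallel gripper is mounted at the origin on a cart in front of the work surface, level with it; the furniture and walls round the work are solid. World frame = base frame: x ahead of the robot, y to its left, z up, the work surface at z = 0. Lengths are in m, angles in rad, forces in N, time in s.
With the tool pointing down it reaches from about 0.4 to 0.9 m from the base axis. Payload 5.6 kg.
Tool frame: the origin (TCP) lies at the very end of the fingers, on their centre line; the grasp point (between the pads) lies 19 mm behind it (bot.grip_depth is the distance from the TCP to the grasp point, in m); z points along the fingers, y is the direction in which the jaws open and shut (so a half turn about z gives the same grasp; the last joint's range is limited). The gripper opens to 92 mm and grips with 3 to 60 N. Pads are 20 mm wide; open, the fingers measure 128 mm over their backs; the gripper's body (75 mm by 189 mm) begins 69 mm behind the grasp point.
Start: joints at [-1.254, 0.468, -0.012, 1.603, 0.006, 1.071, -0.056], TCP at [0.229, 0.608, 0.215] pointing down, gripper open.
Joint ranges: [-2.53, 2.53], [-0.31, 2.02], [-1.57, 1.55], [0.28, 2.44], [-1.29, 4.43], [0.15, 1.84], [-2.92, 2.92]. Speed limits (rad/s): [2.57, 2.57, 3.14, 3.14, 3.14, 3.14, 3.14].

## Interface

Orientations are given as a rotation vector (axis times angle).
In Python, from bench import bot gives the robot as it stands. The module is installed in compiled form; this text tells all that it offers.
- The arm moves only by the tool step_arm, never from a script. Its argument "rows" is a list of rows, each a list of 3 entries, a list of its own where there are three numbers: the shift along the tool's x, y, z in mm, then the turn about the tool's z in degrees, then the finger opening in mm, from 0 to 91.9. In form: [[[tx, ty, tz], spin, hand], ...]. A call has 1 to 20 rows; each row shifts and turns the commanded pose from where the row before left it, along the tool's axes as they then stand; what a row does not reach is not made up. A row lasts 1/10 s, in which the tool goes at most 50 mm and 8.59 degrees, less where a joint would pass 70% of its speed; a pose out of reach is approached as far as the arm can. A call with a gripper value outside its range is refused whole. The fingers move at their own pace and stop on an object; the grip force is fixed at half the most. Time passes only in rows, so rows that do not move let the fingers close. It gives the time, the measured TCP pose, the force and the opening at its end, in the units of the state.
- bot.get_obs(): the state, without advancing time (a new reading comes with each control period).
- bot.snapshot(name): name is "scene" or "top" or "wrist"; returns the picture (400x640x3 uint8, red, green, blue); there is no depth.
- bot.get_calibration(name): a dict with "fx", "fy", "cx", "cy" (pixels), "eye" and "attitude" of the camera in the world. Camera axes: x right, y down, z forward; pixel columns grow to the right and rows downward; lengths in m; the calibration is good to about 2 mm. A picture is of the moment at which its call begins: read the wrist's pose just before it. get_calibration takes no time and is no camera call; for the wrist camera it gives the pose at the moment of the call.
- bot.sign_off(): hands the job in, once; it reports no verdict.
Trained networks look in the newest picture that a camera, given by its name, has taken for a name from the list of things; names that differ only in an ending like _2 or _b are one class to them, and where a whole thing is asked for, a point or a joint stands for the part that bears it (a point fixed in the world has none). Each returns a list of dicts, best first, with "score" (0 to 1); they miss things now and then, are a little off and sometimes report something else, mostly with a low value. They report only what shows in the picture. A call takes as long as a camera call. They do not tell look-alikes from the thing itself.
- bot.find_in(camera, thing): "at" ([x, y, z] in m, in the coordinates of the camera as it stood for that picture, good to about 4 mm: the middle of the surface that is visible of it).
- bot.mark_of(camera, thing): "at" ([x, y, z] in m, in the coordinates of the camera as it stood for that picture, good to about 4 mm: a listed point, or the origin of a listed thing).
The state is a dict: "clock": time; "joint_pos": joint angles; "joint_velocities": joint speeds; "joint_efforts": joint torques, N m; "eef_pos": TCP position; "eef_rot": TCP orientation; "ft_force": force on the tool from outside, world axes, zero at the start; "torque": the same for the moment, N m; "opening": opening from 0.0 (shut) to 1.0 (fully open).
Only numpy, scipy, OpenCV 4.12 (cv2) and the standard library are available. Lean on these libraries where they do the work, as an engineer would, in place of code of your own. Each camera call takes 0.05 s, during which the arm holds its last target. There are 200 camera calls.

## Task

Close the station for the night: take the tall and the short clean steel pot off the sloping draining rack and cap the two upright pots with them, each with its twin of the same height, mouth down and rim squarely on rim so that the mouth is closed. Make one steady tower where the tall upright pot stands: the tall pair below, the short upright pot standing on the foot of the upturned tall one, and its twin upside down on top. Set the pots down gently without dropping them, leave the lowest dish to drain on the rack, and do not disturb the squeeze bottle or the pepper mill.

Things in the scene. Friction and masses are not known exactly. Their poses are not given: they have to be found in the camera images.
- pot_tall: The tall upright pot, 84 mm high, about 170 g, standing mouth up on the worktop with a few white bottle nozzles in it (below the rim). Origin: centre of its foot; z up through the mouth. Spun stainless steel, round, with a flat 66 mm rolled rim 5 mm thick (the mouth inside is 52 mm wide); the body below it tapers from 56 mm across next to the rim to 50 mm at the flat foot (47 mm); walls 2 mm.
- pot_tall_rim (a point): Centre of the tall upright pot's mouth, in the plane of the rim's top, 84 mm above its foot.
- cover_tall: Its empty twin, 84 mm high, about 170 g, standing upturned on the sloping rack with its rim on the board. Origin: centre of its mouth in the rim plane (the face that must come to lie on the other rim); z points from the mouth to the foot, so on the rack z leans 30 degrees from vertical towards the rack's front, and z is vertical when it stands mouth down. Same section as the tall upright pot (66 mm rim, body 56 to 50 mm).
- cover_tall_foot (a point): Centre of the tall cover's foot, 84 mm along its z from the mouth.
- pot_short: The short upright pot, 64 mm high, about 140 g, standing mouth up on the worktop with three corks in it (below the rim). Origin: centre of its foot; z up through the mouth. Same rim and section as the tall pot: 66 mm rim 5 mm thick at the top, body 56 to 50 mm. It can be held across its rim from above.
- pot_short_rim (a point): Centre of the short upright pot's mouth, in the plane of the rim's top, 64 mm above its foot.
- cover_short: Its empty twin, 64 mm high, about 140 g, standing upturned on the sloping rack. Origin: centre of its mouth in the rim plane; z from mouth to foot, as for the tall cover.
- dish: A low dish with the same 66 mm rim but only 44 mm high, about 100 g, upturned on the rack as well; it stays there. Origin and z as for the covers. The three upturned pots stand side by side 95 mm apart, in any order.
- rack: Fixed draining rack: steel board 300 mm wide (along its y) and 90 mm up the slope, sloping at 30 degrees, low edge with a 9 mm lip at its front (its -x side, towards the robot), 70 mm high at the back; wire dividers 8 mm high between the places. Origin: on the worktop under its middle; z up; x to the back. The pots lean towards its -x.
- squeeze_bottle: Bystander: plastic squeeze bottle, 62 mm across, 222 mm high, standing about 105 mm (centre to centre) behind the tall upright pot, on its side away from the robot (give or take 35 degrees). Origin: centre of its underside.
- pepper_mill: Bystander: wooden pepper mill, 58 mm across, 170 mm high, standing about 95 mm (centre to centre) in front of the short upright pot, on its side towards the robot (give or take 35 degrees). Origin: centre of its underside.
Things that resemble listed ones, but are neither listed nor needed, are in the scene too. Leave any red or yellow look-alike of the pot_short alone.

How it is judged:
By the outcome, as a careful person would: the job done as asked, in the order asked, and still so for the second after the job is handed in, with the robot touching nothing.
It also fails if it takes over 72 s, if anything falls off the work surface, if the arm or the gripper's body presses on something with over 40 N, if the wrist force passes 120 N, or if a joint passes its speed limit or range.

## Working session

There is one attempt and no reset: what is moved stays moved. The work goes in short steps, Python scripts to look and compute and a tool call to move; the robot and the scene stay as the last step left them, time stands still between calls to the robot, and variables do not carry over. Pictures are saved under pics/ and viewed, about 8 in all and at most 12, crops included, and the job is handed in when it is done.

Besides the shell and the picture viewer there is one more tool, called after "Request:" as name([rows], argument=value, ...), one row to a line, values as JSON. step_arm: Moves the arm, as the interface text tells. Its arguments: {"type":"object","properties":{"rows":{"type":"array","items":{"type":"array"}}},"required":["rows"]}

```bash
mkdir -p pics
cat > h.py <<'E'
import numpy as np, cv2
from scipy.spatial.transform import Rotation as R
from bench import bot
np.set_printoptions(precision=4,suppress=True)
def cal(c):
    k=bot.get_calibration(c); a=np.array(k["attitude"],float)
    M=a if a.shape==(3,3) else (R.from_rotvec(a).as_matrix() if a.size==3 else R.from_quat(a).as_matrix())
    return k,M,np.array(k["eye"])
def snap(c,f=None):
    K=cal(c); im=bot.snapshot(c)
    if f: cv2.imwrite(f"pics/{f}.png",im[:,:,::-1])
    return K,im
def look(c,things,K,fn="mark_of",n=3):
    for t in things:
        for d in getattr(bot,fn)(c,t)[:n]:
            p=K[1]@np.array(d["at"])+K[2]
            q=d["at"]; print(c,fn,t,round(d["score"],2),p*1000//1,"px",int(K[0]["fx"]*q[0]/q[2]+K[0]["cx"]),int(K[0]["fy"]*q[1]/q[2]+K[0]["cy"]))
E
python3 - <<'E'
from h import *
for c in ["scene","top"]:
    K,im=snap(c,c+"0"); print(c,bot.get_calibration(c))
    look(c,["pot_tall_rim","pot_short_rim","cover_tall","cover_tall_foot","cover_short","dish","rack","squeeze_bottle","pepper_mill"],K)
a,b=[cv2.imread(f"pics/{c}0.png") for c in("scene","top")]
o=bot.get_obs();print(o)
E
```

```text
scene {'fx': 418.5249930792384, 'fy': 418.5249930792384, 'cx': 319.34850241368207, 'cy': 202.64063944667168, 'eye': array([ 0.6299, -0.7227,  1.1285]), 'attitude': array([-2.4727, -0.2397,  0.0708])}
scene mark_of pot_tall_rim 0.74 [443. 359.  84.] px 323 138
scene mark_of pot_short_rim 0.72 [558.  94.  67.] px 343 203
scene mark_of pot_short_rim 0.66 [529. 187.  65.] px 338 181
scene mark_of pot_short_rim 0.59 [451.  91.  64.] px 310 200
scene mark_of cover_tall 0.95 [ 592. -109.   44.] px 343 264
scene mark_of cover_tall 0.31 [ 599. -203.    1.] px 340 300
scene mark_of cover_tall_foot 0.76 [ 556. -102.  118.] px 332 246
scene mark_of cover_short 0.81 [ 583. -204.   42.] px 335 293
scene mark_of dish 0.6 [ 571. -302.   43.] px 324 325
scene mark_of rack 0.56 [ 598. -206.    4.] px 339 300
scene mark_of squeeze_bottle 0.63 [549. 389.  -2.] px 351 153
scene mark_of pepper_mill 0.93 [358.  56.  -2.] px 280 216
top {'fx': 421.6709207306571, 'fy': 421.6709207306571, 'cx': 329.90734054665916, 'cy': 199.18607816738086, 'eye': array([0.3711, 0.0541, 1.281 ]), 'attitude': array([-2.1407,  2
[... 682 characters left out ...]
    2.] px 417 160
top mark_of squeeze_bottle 0.76 [545. 386.   4.] px 224 182
top mark_of pepper_mill 0.62 [358.  60.   1.] px 333 241
top mark_of pepper_mill 0.62 [541. 389.   3.] px 223 183
{'clock': 1.0, 'joint_pos': array([-1.2539,  0.4675, -0.0116,  1.6027,  0.006 ,  1.0714, -0.0563]), 'joint_velocities': array([-0.0005, -0.0003, -0.0002, -0.0007, -0.0001, -0.0004,  0.0014]), 'joint_efforts': array([ -0.0004, -52.0428,  -0.0129, -24.4057,  -0.0568,   0.0114,
         0.    ]), 'eef_pos': array([0.2289, 0.6084, 0.2146]), 'eef_rot': array([0.5623, 3.0908, 0.0001]), 'ft_force': array([-0.0156,  0.2572,  0.169 ]), 'torque': array([-0.0265,  0.0086, -0.0452]), 'opening': 0.9998514363851014}
```

Run:
```python
import cv2
b=cv2.imread("pics/top0.png")[130:270,180:500]; cv2.imwrite("pics/t1.png",cv2.resize(b,None,fx=2.5,fy=2.5,interpolation=2))
b=cv2.imread("pics/scene0.png")[90:360,200:460]; cv2.imwrite("pics/s1.png",cv2.resize(b,None,fx=2.2,fy=2.2,interpolation=2))
```

```text
(no output)
```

View pics/t1.png

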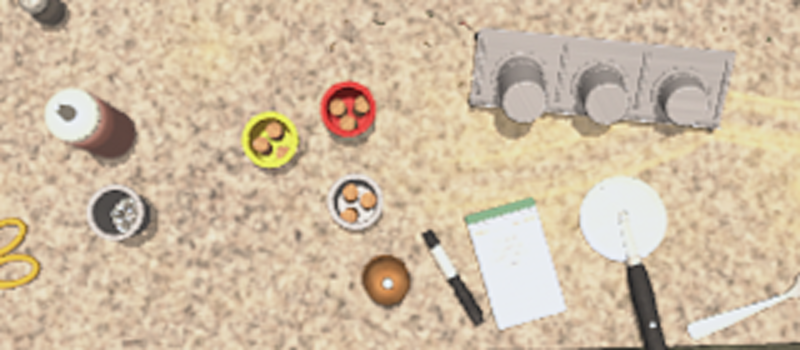

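View pics/s1.png

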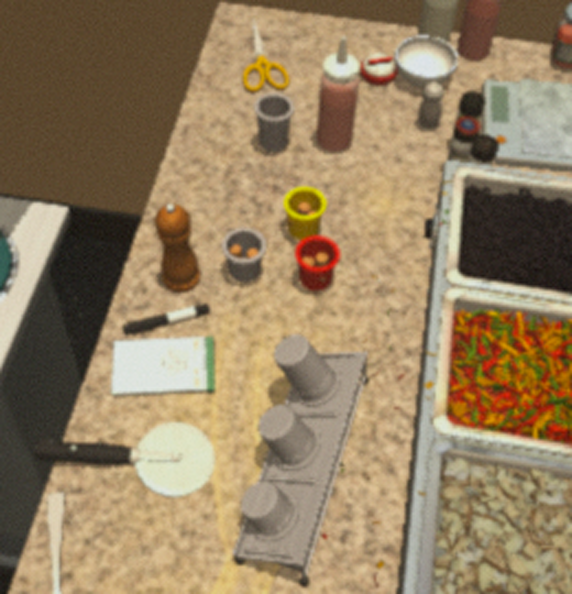

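Request:
step_arm([
  [[0,0,-45],-6.8,91],
  [[0,0,-45],-6.8,91],
  [[-22,-35,0],0,91],
  [[-22,-35,0],0,91],
  [[-22,-35,0],0,91],
  [[-22,-35,0],0,91],
  [[-22,-35,0],0,91],
  [[-22,-35,0],0,91],
  [[-22,-35,0],0,91],
  [[-22,-35,0],0,91],
  [[-22,-35,0],0,91],
  [[-22,-35,0],0,91],
  [[-22,-35,0],0,91],
  [[-22,-35,0],0,91],
  [[-22,-35,0],0,91],
  [[-22,-35,0],0,91],
  [[-22,-35,0],0,91],
  [[-22,-35,0],0,91],
  [[-22,-35,0],0,91],
])

```text
clock: 2.9
eef_pos: [0.5279, -0.0294, 0.3049]
eef_rot: [0.192, 3.135, 0.001]
ft_force: [0.5, 0.0, 0.2]
opening: 0.991
```

```bash
cat >> h.py <<'E'
def pose():
    o=bot.get_obs(); M=R.from_rotvec(o["eef_rot"]).as_matrix()
    jaw=np.degrees(np.arctan2(M[1,1],M[0,1])); p=o["eef_pos"]*1000
    print("t",round(o["clock"],2),"tcp",p,"jaw",round(jaw,2),"down",M[:,2],"F",o["ft_force"],"T",o["torque"],"open",round(o["opening"]*91.9,1),"q",o["joint_pos"]); return p,M
def to(x,y,z):
    p,M=pose(); print("shift to",(x,y,z),M.T@(np.array([x,y,z])-p))
E
python3 - <<'E'
from h import *
pose()
K,im=snap("wrist","w1"); print(K[2])
look("wrist",["cover_tall","cover_tall_foot","cover_short","dish","rack"],K,n=1)
K,im=snap("top")
look("top",["cover_tall","cover_tall_foot"],K,n=1)
to(571,-105,330)
E
```

```text
t 2.9 tcp [527.8984 -29.3732 304.9492] jaw 83.0 down [ 0.0008  0.0004 -1.    ] F [0.5373 0.0155 0.1677] T [ 0.1131 -0.0132  0.0195] open 91.1 q [-0.3904  0.1733  0.4396  1.8156 -0.0803  1.1693  1.5233]
[ 0.459  -0.0208  0.4744]
wrist mark_of cover_tall 0.65 [ 595. -109.   41.] px 273 223
wrist mark_of cover_tall_foot 0.91 [ 548. -105.  117.] px 261 207
wrist mark_of cover_short 0.84 [ 581. -203.   39.] px 215 221
wrist mark_of dish 0.96 [ 565. -303.   37.] px 153 219
wrist mark_of rack 0.59 [ 598. -201.   -4.] px 226 222
top mark_of cover_tall_foot 0.59 [542. 390.   2.] px 223 183
t 3.35 tcp [527.109  -26.4009 304.6454] jaw 83.12 down [ 0.      0.0006 -1.    ] F [ 0.5202  0.2816 -0.0139] T [-0.0584 -0.0358  0.064 ] open 91.2 q [-0.3939  0.1721  0.4369  1.8173 -0.0795  1.1692  1.5191]
shift to (571, -105, 330) [-52.9873 -72.7615 -25.4009]
```

Request:
step_arm([
  [[-16,-24.5,0],0,91],
  [[-16,-24.5,0],0,91],
  [[-15,-24.5,0],0,91],
  [[0,0,38],0,91],
  [[0,0,38],0,91],
  [[0,0,38],0,91],
  [[0,0,38],0,91],
  [[0,0,38],0,91],
  [[0,0,26],0,91],
  [[0,0,15.5],0,91],
  [[0,0,0],0,91],
  [[0,0,0],0,91],
])

```text
clock: 4.55
eef_pos: [0.5659, -0.1064, 0.074]
eef_rot: [0.192, 3.134, 0.0]
ft_force: [0.1, 0.4, 0.2]
opening: 0.987
```

Run:
```python
from h import *
to(565,-105,73)
K,im=snap("scene","s2")
look("scene",["cover_tall","cover_tall_foot"],K,n=1)
b=im[200:360,260:420]; cv2.imwrite("pics/s2c.png",cv2.resize(b[:,:,::-1],None,fx=3.5,fy=3.5))
```

```text
t 4.55 tcp [ 565.8513 -106.4241   73.9946] jaw 83.01 down [ 0.0014 -0.0001 -1.    ] F [0.1263 0.3838 0.2259] T [-0.0373  0.0055  0.0309] open 90.7 q [-0.1797  0.5454  0.3983  1.9121 -0.3028  0.7413  1.8405]
shift to (565, -105, 73) [1.0198 1.3097 0.9934]
scene mark_of cover_tall 0.55 [ 594. -108.   44.] px 344 264
scene mark_of cover_tall_foot 0.61 [ 556. -103.  115.] px 332 247
```

View pics/s2c.png

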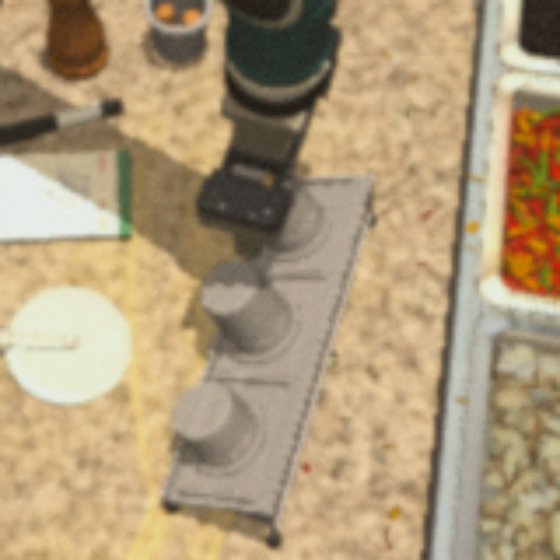

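Request:
step_arm([
  [[0,1,0],0,60],
  [[0,0,0],0,45],
  [[0,0,0],0,30],
  [[0,0,0],0,30],
  [[0,0,0],0,30],
  [[0,0,0],0,30],
  [[0,0,0],0,30],
  [[0,0,0],0,30],
])

```text
clock: 5.5
eef_pos: [0.5651, -0.1056, 0.0731]
eef_rot: [-0.192, -3.136, 0.0]
ft_force: [-0.7, -1.0, 0.3]
opening: 0.575
```

Request:
step_arm([
  [[0,0,-10],0,30],
  [[0,0,-25],0,30],
  [[0,0,-40],0,30],
  [[0,0,-40],0,30],
  [[0,0,-40],-7,30],
  [[13,33,0],0,30],
  [[13,33,0],0,30],
  [[14,33,0],0,30],
  [[14,33,0],0,30],
  [[14,33,0],0,30],
  [[14,33,0],0,30],
  [[14,33,0],0,30],
  [[13,33,0],0,30],
  [[13,33,0],0,30],
  [[13,33,0],0,30],
  [[0,0,0],0,30],
  [[0,0,0],0,30],
  [[0,0,0],0,30],
])

```text
clock: 7.3
eef_pos: [0.4307, 0.2232, 0.2283]
eef_rot: [0.003, 3.141, -0.001]
ft_force: [1.0, 0.3, -1.8]
opening: 0.579
```

Run:
```python
from h import *
to(430,225,60)
for c in ["scene","top","wrist"]:
    K,im=snap(c,"m_"+c)
    look(c,["cover_tall","cover_tall_foot","pot_tall_rim"],K,n=1)
```

```text
t 7.3 tcp [430.7169 223.2383 228.3114] jaw 89.88 down [ 0.0004 -0.0004 -1.    ] F [ 1.0396  0.2769 -1.7744] T [ 0.0326 -0.0091 -0.031 ] open 53.2 q [-0.7685  0.1673  0.2473  1.9951 -0.0483  0.9846  1.0709]
shift to (430, 225, 60) [  0.7802   1.8264 168.3104]
scene mark_of cover_tall 0.8 [463. 225. 197.] px 321 142
scene mark_of cover_tall_foot 0.5 [417. 223. 270.] px 307 123
scene mark_of pot_tall_rim 0.59 [443. 363.  84.] px 323 137
top mark_of cover_tall 0.51 [454. 227. 193.] px 267 206
top mark_of cover_tall_foot 0.23 [459. 225. 196.] px 267 204
wrist mark_of cover_tall 0.93 [457. 226. 198.] px 319 259
wrist mark_of cover_tall_foot 0.7 [415. 225. 272.] px 318 248
wrist mark_of pot_tall_rim 0.66 [444. 362.  80.] px 435 204
```

View pics/m_wrist.png

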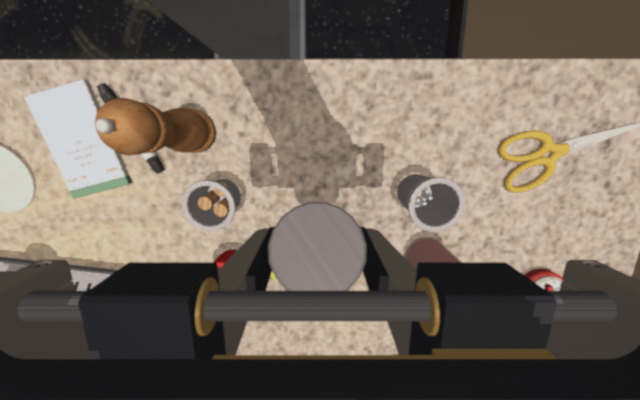

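Request:
step_arm([
  [[0,0,35],0,30],
  [[0,0,35],0,30],
  [[0,0,35],0,30],
  [[0,0,35],0,30],
  [[0,0,20],0,30],
  [[0,0,14],0,30],
  [[0,0,2],0,30],
  [[0,0,2],0,30],
  [[0,0,0],0,30],
  [[0,0,0],0,30],
])

```text
clock: 8.9
eef_pos: [0.4309, 0.2249, 0.0509]
eef_rot: [0.0, 3.14, 0.002]
ft_force: [0.5, -0.1, -1.8]
opening: 0.576
```

Request:
step_arm([
  [[0,0,2],0,30],
  [[0,0,2],0,30],
  [[0,0,1],0,30],
  [[0,0,0],0,30],
])

```text
clock: 9.3
eef_pos: [0.4323, 0.225, 0.0472]
eef_rot: [0.001, 3.138, 0.003]
ft_force: [-1.1, -2.6, 16.3]
opening: 0.579
```

Request:
step_arm([
  [[-4,0,0],0,30],
  [[-4,0,0.5],0,30],
  [[-4,0,0.5],0,30],
  [[-4,0,0.5],0,30],
  [[0,0,0],0,30],
])

```text
clock: 9.8
eef_pos: [0.4465, 0.225, 0.0441]
eef_rot: [0.001, 3.141, 0.001]
ft_force: [-2.2, 0.4, 5.3]
opening: 0.578
```

Request:
step_arm([
  [[-3,0,1],0,30],
  [[-3,0,1],0,30],
  [[-2,0,1],0,30],
  [[-1,0,1],0,30],
  [[0,0,0],0,30],
])

```text
clock: 10.3
eef_pos: [0.456, 0.2249, 0.0398]
eef_rot: [0.001, 3.14, 0.001]
ft_force: [-0.7, 1.6, 5.4]
opening: 0.572
```

Request:
step_arm([
  [[0,0,0.5],0,30],
  [[0,0,0.5],0,30],
  [[0,0,0.5],0,30],
  [[0,0,0],0,30],
])

```text
clock: 10.7
eef_pos: [0.4572, 0.2248, 0.039]
eef_rot: [0.001, 3.138, 0.002]
ft_force: [2.2, 0.6, 8.3]
opening: 0.578
```

Run:
```python
from h import *
pose()
for c in ["scene","wrist"]:
    K,im=snap(c,"n_"+c)
    look(c,["cover_tall","cover_tall_foot"],K,n=1)
```

```text
t 10.7 tcp [457.2128 224.8431  38.9608] jaw 89.96 down [ 0.0037  0.0013 -1.    ] F [2.1562 0.6277 8.2541] T [ 0.2605  0.0319 -0.0143] open 53.2 q [-0.6805  0.4989  0.1924  2.075  -0.167   0.578   1.199 ]
scene mark_of cover_tall 0.62 [465. 226.   4.] px 321 181
scene mark_of cover_tall_foot 0.57 [460. 225.  87.] px 320 165
wrist mark_of cover_tall 0.75 [462. 225.   0.] px 317 228
wrist mark_of cover_tall_foot 0.73 [459. 223.  87.] px 313 283
```

Request:
step_arm([
  [[0,0,-0.5],0,60],
  [[0,0,0],0,75],
  [[0,0,0],0,91],
  [[0,0,0],0,91],
  [[0,0,0],0,91],
  [[0,0,0],7.5,91],
  [[0,0,0],7.5,91],
  [[0,0,0],7.5,91],
  [[0,0,0],7.5,91],
  [[0,0,0],7.5,91],
  [[0,0,0],7.5,91],
  [[0,0,0],7.5,91],
  [[0,0,0],7.5,91],
  [[0,0,0],0,70],
  [[0,0,0],0,60],
  [[0,0,0],0,52],
  [[0,0,0],0,48],
  [[0,0,0],0,45],
  [[0,0,0],0,45],
  [[0,0,0],0,45],
])

```text
clock: 13.0
eef_pos: [0.4557, 0.2244, 0.0387]
eef_rot: [1.571, 2.72, 0.001]
ft_force: [1.1, 0.4, 0.1]
opening: 0.561
```

Run:
```python
from h import *
pose()
K,im=snap("scene","n2")
look("scene",["cover_tall","cover_tall_foot"],K,n=1)
```

```text
t 13.0 tcp [455.6658 224.4288  38.7274] jaw 29.99 down [ 0.0007  0.0002 -1.    ] F [1.0648 0.3672 0.1382] T [-0.0641 -0.2891 -0.0238] open 51.6 q [-0.8994  0.5298  0.4655  2.0902 -0.408   0.6081  0.3738]
scene mark_of cover_tall 0.68 [460. 226.   3.] px 320 181
scene mark_of cover_tall_foot 0.8 [461. 223.  85.] px 320 166
```

Request:
step_arm([
  [[0,0,0],0,65],
  [[0,0,0],0,91],
  [[0,0,0],0,91],
  [[0,0,-25],-7.5,91],
  [[0,0,-30],-7.5,91],
  [[0,0,-20],-7.5,91],
  [[0,0,0],-7.5,91],
  [[0,0,0],-7.5,91],
  [[0,0,0],-7.5,91],
  [[0,0,0],-7.5,91],
  [[0,0,0],-7.5,91],
  [[3,35,0],0,91],
  [[4,35,0],0,91],
  [[4,35,0],0,91],
  [[3,32,0],0,91],
  [[0,0,0],0,91],
  [[0,0,0],0,91],
])

```text
clock: 14.85
eef_pos: [0.4408, 0.3614, 0.1131]
eef_rot: [0.002, -3.141, 0.002]
ft_force: [-0.1, -0.6, -0.1]
opening: 0.986
```

Run:
```python
from h import *
to(441,362,7)
K,im=snap("wrist","w3")
look("wrist",["pot_tall_rim","cover_tall","cover_tall_foot","squeeze_bottle"],K,n=1)
K,im=snap("top","t3")
look("top",["pot_tall_rim","cover_tall","cover_tall_foot","squeeze_bottle"],K,n=1)
```

```text
t 14.85 tcp [440.7517 361.3913 113.1292] jaw 90.06 down [-0.0007 -0.0011 -1.    ] F [-0.1186 -0.5855 -0.1266] T [0.0026 0.0672 0.0196] open 90.6 q [-0.9479  0.4637  0.2572  1.8973 -0.1585  0.8014  0.9659]
shift to (441, 362, 7) [ -0.3228   0.7274 106.1282]
wrist mark_of pot_tall_rim 0.9 [440. 362.  79.] px 318 223
wrist mark_of cover_tall 0.74 [455. 220.  -1.] px 182 213
wrist mark_of cover_tall_foot 0.76 [452. 222.  86.] px 130 242
wrist mark_of squeeze_bottle 0.67 [544. 391.  -5.] px 342 286
top mark_of pot_tall_rim 0.45 [442. 366.  83.] px 224 214
top mark_of cover_tall 0.73 [454. 224.   1.] px 278 211
top mark_of cover_tall_foot 0.46 [541. 390.   1.] px 223 183
top mark_of squeeze_bottle 0.65 [546. 390.   2.] px 223 182
```

Request:
step_arm([
  [[0,1,25],0,91],
  [[0,0,30],0,91],
  [[0,0,30],0,91],
  [[0,0,20],0,91],
  [[0,0,0],0,91],
  [[0,0,0],0,70],
  [[0,0,0],0,60],
  [[0,0,0],0,54],
  [[0,0,0],0,50],
  [[0,0,0],0,46],
  [[0,0,0],0,45],
  [[0,0,0],0,45],
])

```text
clock: 16.55
eef_pos: [0.4418, 0.3632, 0.0095]
eef_rot: [0.0, 3.14, 0.002]
ft_force: [-1.2, 0.5, 5.7]
opening: 0.618
```

Request:
step_arm([
  [[0,0,0],0,45],
  [[0,0,0],0,45],
  [[0,0,0],0,45],
])

```text
clock: 16.85
eef_pos: [0.4418, 0.3632, 0.0094]
eef_rot: [0.0, 3.141, 0.002]
ft_force: [-0.6, 0.3, 5.9]
opening: 0.61
```

Run:
```python
from h import *
pose()
K,im=snap("scene","s4")
look("scene",["pot_tall_rim","pot_tall","squeeze_bottle"],K,n=1)
b=im[90:220,250:400]; cv2.imwrite("pics/s4c.png",cv2.resize(b[:,:,::-1],None,fx=4,fy=4))
```

```text
t 16.85 tcp [441.8382 363.1568   9.4468] jaw 89.99 down [ 0.0011  0.0013 -1.    ] F [-0.5733  0.3176  5.9074] T [ 0.0301  0.0495 -0.0196] open 56.0 q [-0.9085  0.6277  0.209   1.9302 -0.2168  0.6035  1.0113]
scene mark_of pot_tall_rim 0.39 [443. 363.  81.] px 323 138
scene mark_of pot_tall 0.56 [449. 367.   5.] px 324 152
scene mark_of squeeze_bottle 0.59 [546. 385.  -3.] px 351 154
```

View pics/s4c.png

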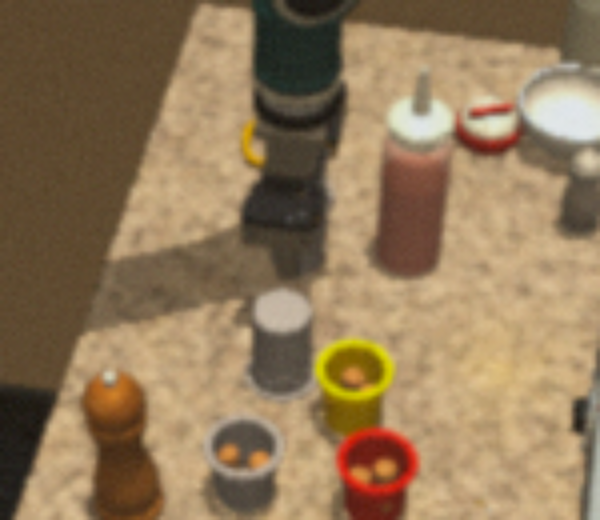

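Request:
step_arm([
  [[0,0,0],0,60],
  [[0,0,0],0,75],
  [[0,0,0],0,91],
  [[0,0,0],0,91],
  [[0,0,-10],-7.5,91],
  [[0,0,-12],-7.5,91],
  [[0,0,0],-7.5,91],
  [[0,0,0],-7.5,91],
  [[0,0,0],-7,91],
  [[0,0,0],-7,91],
  [[0,0,0],-7,91],
  [[0,0,0],0,75],
  [[0,0,0],0,65],
  [[0,0,0],0,58],
  [[0,0,0],0,52],
  [[0,0,0],0,48],
  [[0,0,0],0,45],
  [[0,0,0],0,45],
  [[0,0,0],0,45],
])

```text
clock: 18.95
eef_pos: [0.4414, 0.3624, 0.0306]
eef_rot: [-1.352, 2.836, -0.0]
ft_force: [1.0, -0.8, 0.5]
opening: 0.707
```

Request:
step_arm([
  [[0,0,0],0,75],
  [[0,0,0],0,91],
  [[0,0,0],0,91],
  [[0,0,-20],7,91],
  [[0,0,-30],7,91],
  [[0,0,-32],7,91],
  [[0,0,0],7.5,91],
  [[0,0,0],7.5,91],
  [[0,0,0],7,91],
  [[0,0,0],7,91],
  [[-4,-35,0],0,91],
  [[-4,-35,0],0,91],
  [[-3,-35,0],0,91],
  [[-3,-34,0],0,91],
  [[0,0,0],0,91],
  [[0,0,0],0,91],
])

```text
clock: 20.55
eef_pos: [0.4579, 0.2235, 0.1128]
eef_rot: [-0.024, 3.141, 0.001]
ft_force: [0.4, 0.6, 0.4]
opening: 0.994
```

Run:
```python
from h import *
to(455.7,224.4,39)
K,im=snap("wrist","w5")
look("wrist",["pot_tall_rim","pot_tall","cover_tall","cover_tall_foot"],K,n=1)
```

```text
t 20.55 tcp [457.8788 223.531  112.835 ] jaw 90.89 down [ 0.0003  0.0007 -1.    ] F [0.4028 0.6274 0.3563] T [0.0472 0.0242 0.0084] open 91.3 q [-0.7189  0.3729  0.24    2.0412 -0.1293  0.7408  1.1872]
shift to (455.7, 224.4, 39) [ 2.1866  0.854  73.835 ]
wrist mark_of pot_tall_rim 0.77 [443. 361.  78.] px 499 209
wrist mark_of pot_tall 0.87 [446. 364.   0.] px 453 190
wrist mark_of cover_tall 0.96 [457. 221.  -2.] px 314 199
wrist mark_of cover_tall_foot 0.97 [454. 221.  86.] px 313 223
```

Request:
step_arm([
  [[2.2,0.8,0],0.9,91],
  [[0,0,30],0,91],
  [[0,0,30],0,91],
  [[0,0,14],0,91],
  [[0,0,0],0,91],
  [[0,0,0],0,75],
  [[0,0,0],0,60],
  [[0,0,0],0,50],
  [[0,0,0],0,45],
  [[0,0,0],0,40],
  [[0,0,0],0,35],
  [[0,0,0],0,30],
  [[0,0,0],0,30],
  [[0,0,0],0,30],
])

```text
clock: 22.2
eef_pos: [0.4558, 0.224, 0.0392]
eef_rot: [-0.002, 3.141, -0.0]
ft_force: [-1.0, -2.3, 6.0]
opening: 0.573
```

Run:
```python
from h import *
to(441.5,362.7,150)
```

```text
t 22.2 tcp [455.8174 224.0285  39.2108] jaw 90.07 down [ 0.0004 -0.0002 -1.    ] F [-1.027  -2.3333  5.9754] T [-0.738   0.1601  0.0397] open 52.7 q [-0.6934  0.4989  0.2086  2.0767 -0.1804  0.5825  1.2134]
shift to (441.5, 362.7, 150) [  14.1138  138.6619 -110.8274]
```

Request:
step_arm([
  [[0,0,-6],0,30],
  [[0,0,-20],0,30],
  [[0,0,-40],0,30],
  [[0,0,-40],0,30],
  [[3,28,0],0,30],
  [[3,30,0],0,30],
  [[3,30,0],0,30],
  [[3,30,0],0,30],
  [[2,20.5,0],0,30],
  [[0,0,0],0,30],
  [[0,0,0],0,30],
])

```text
clock: 23.3
eef_pos: [0.4411, 0.3623, 0.1443]
eef_rot: [0.003, -3.141, 0.002]
ft_force: [0.4, -0.8, -2.2]
opening: 0.574
```

Run:
```python
from h import *
to(441.5,362.7,123)
for c in ["scene","wrist","top"]:
    K,im=snap(c,"p_"+c)
    look(c,["cover_tall","cover_tall_foot","pot_tall_rim","pot_tall"],K,n=1)
```

```text
t 23.3 tcp [441.1467 362.2565 144.2865] jaw 90.09 down [-0.0004 -0.0013 -1.    ] F [ 0.3647 -0.8348 -2.2044] T [-0.0034  0.0121 -0.0372] open 52.8 q [-0.9191  0.4193  0.218   1.873  -0.1153  0.8626  0.9282]
shift to (441.5, 362.7, 123) [-0.3633  0.4698 21.2858]
scene mark_of cover_tall 0.81 [444. 365. 108.] px 323 132
scene mark_of cover_tall_foot 0.72 [444. 363. 193.] px 324 114
scene mark_of pot_tall_rim 0.6 [446. 362.  83.] px 324 138
scene mark_of pot_tall 0.56 [447. 363.   2.] px 323 154
wrist mark_of cover_tall 0.58 [443. 363. 103.] px 318 223
wrist mark_of cover_tall_foot 0.85 [440. 361. 192.] px 316 277
wrist mark_of pot_tall 0.87 [446. 363.  -2.] px 318 196
top mark_of cover_tall 0.57 [442. 365. 105.] px 223 214
top mark_of cover_tall_foot 0.41 [443. 364. 187.] px 214 212
top mark_of pot_tall_rim 0.73 [445. 365. 184.] px 214 211
```

Request:
step_arm([
  [[-0.3,0.5,10],0,30],
  [[0,0,6],0,30],
  [[0,0,2],0,30],
  [[0,0,1],0,30],
  [[0,0,1],0,30],
  [[0,0,0.5],0,30],
  [[0,0,0],0,30],
])

```text
clock: 24.75
eef_pos: [0.4417, 0.3636, 0.1242]
eef_rot: [-0.002, 3.141, 0.0]
ft_force: [-0.1, 0.6, -1.5]
opening: 0.574
```

Request:
step_arm([
  [[0,-0.5,0.7],0,30],
  [[0,0,0.7],0,30],
  [[0,0,0],0,30],
])

```text
clock: 25.05
eef_pos: [0.4418, 0.3631, 0.1233]
eef_rot: [-0.002, 3.141, 0.001]
ft_force: [-1.5, -0.8, 3.1]
opening: 0.575
```

Request:
step_arm([
  [[0,0,0],0,56],
  [[0,0,0],0,62],
  [[0,0,0],0,75],
  [[0,0,0],0,91],
  [[0,0,0],0,91],
  [[0,0,-15],0,91],
  [[0,0,-35],0,91],
  [[0,0,-40],0,91],
  [[-1,-34,0],0,91],
  [[-1,-34,0],0,91],
  [[-1,-34,0],0,91],
  [[-1,-34,0],0,91],
  [[-1,-34,0],0,91],
  [[-1,-34,0],0,91],
  [[-1,-34,0],0,91],
  [[-2,-36,0],0,91],
  [[0,0,0],0,91],
  [[0,0,0],0,91],
])

```text
clock: 26.85
eef_pos: [0.4514, 0.0887, 0.2137]
eef_rot: [0.001, 3.14, 0.002]
ft_force: [0.2, 1.9, 0.9]
opening: 0.988
```

Run:
```python
from h import *
to(451,89,42)
for c in ["scene","wrist","top"]:
    K,im=snap(c,"q_"+c)
    look(c,["cover_tall","cover_tall_foot","pot_short_rim","pepper_mill"],K,n=3 if c=="scene" else 1)
    if c=="scene":look(c,["pot_tall"],K,n=1); a=im
cv2.imwrite("pics/qc.png",np.hstack([cv2.resize(x[:,:,::-1],(400,400),interpolation=2) for x in (a[100:180,280:360],im[170:250,180:260])]))
```

```text
t 26.85 tcp [451.3676  88.6683 213.7255] jaw 89.97 down [ 0.0014  0.0012 -1.    ] F [0.1741 1.8646 0.8853] T [ 0.028 -0.029 -0.039] open 90.8 q [-0.6127  0.1386  0.3809  2.0727 -0.0647  0.9395  1.3732]
shift to (451, 89, 42) [  0.6064   0.1268 171.7251]
scene mark_of cover_tall 0.67 [442. 364.  88.] px 323 136
scene mark_of cover_tall_foot 0.64 [447. 365. 170.] px 324 118
scene mark_of pot_short_rim 0.8 [529. 188.  63.] px 338 181
scene mark_of pot_short_rim 0.69 [451.  91.  65.] px 310 199
scene mark_of pot_short_rim 0.63 [559.  95.  66.] px 343 203
scene mark_of pepper_mill 0.6 [359.  53.  -5.] px 280 217
scene mark_of pepper_mill 0.58 [456.  89.  65.] px 311 200
scene mark_of pot_tall 0.67 [445. 362.   3.] px 323 153
wrist mark_of cover_tall 0.71 [443. 363.  84.] px 569 190
wrist mark_of pot_short_rim 0.86 [455.  90.  61.] px 317 195
wrist mark_of pepper_mill 0.63 [361.  51.   1.] px 286 114
top mark_of cover_tall 0.59 [443. 362.  84.] px 225 214
top mark_of cover_tall_foot 0.56 [443. 362. 166.] px 218 212
top mark_of pot_short_rim 0.52 [557.  94.  61.] px 319 173
top mark_of pepper_mill 0.43 [442. 365.  82.] px 225 214
```

View pics/qc.png

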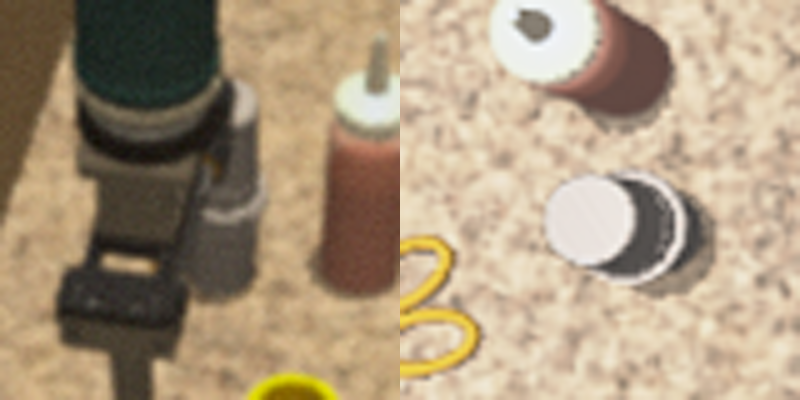

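Request:
step_arm([
  [[0,0.5,0],-7,91],
  [[0,0,0],-7,91],
  [[0,0,0],-7,91],
  [[0,0,20],-7,91],
  [[0,0,20],-7,91],
  [[0,0,20],-7.5,91],
  [[0,0,30],-7.5,91],
  [[0,0,35],0,91],
  [[0,0,30],0,91],
  [[0,0,16],0,91],
  [[0,0,0],0,91],
  [[0,0,0],0,78],
  [[0,0,0],0,70],
  [[0,0,0],0,64],
  [[0,0,0],0,60],
  [[0,0,0],0,58],
  [[0,0,0],0,58],
])

```text
clock: 29.35
eef_pos: [0.4519, 0.0898, 0.0427]
eef_rot: [-1.329, 2.844, -0.0]
ft_force: [-0.8, 0.4, 6.2]
opening: 0.704
```

Run:
```python
from h import *
to(451,89,42)
```

```text
t 29.35 tcp [451.9218  89.7575  42.6799] jaw 140.08 down [ 0.002   0.0008 -1.    ] F [-0.8038  0.3654  6.1907] T [ 0.0222  0.1031 -0.0231] open 64.7 q [-0.4532  0.4347  0.219   2.1864 -0.181   0.5347  2.3468]
shift to (451, 89, 42) [1.1738 0.2216 0.6774]
```

Request:
step_arm([
  [[0,0,0],0,75],
  [[0,0,0],0,91],
  [[0,0,0],0,91],
  [[0,0,0],7,91],
  [[0,0,0],7,91],
  [[0,0,0],7,91],
  [[0,0,0],7,91],
  [[0,0,0],7,91],
  [[0,0,0],7.5,91],
  [[0,0,0],7.5,91],
  [[0,0,0],0,78],
  [[0,0,0],0,70],
  [[0,0,0],0,60],
  [[0,0,0],0,55],
  [[0,0,0],0,50],
  [[0,0,0],0,50],
  [[0,0,0],0,50],
])

```text
clock: 31.05
eef_pos: [0.451, 0.0894, 0.0417]
eef_rot: [0.002, -3.142, -0.0]
ft_force: [-0.3, -0.3, 0.1]
opening: 0.693
```

Run:
```python
from h import *
to(441.7,363.1,235)
```

```text
t 31.05 tcp [450.9635  89.4436  41.6926] jaw 90.09 down [-0.      0.0001 -1.    ] F [-0.3077 -0.2686  0.072 ] T [0.0908 0.0344 0.0268] open 63.7 q [-0.6419  0.4598  0.4476  2.199  -0.3738  0.5542  1.6587]
shift to (441.7, 363.1, 235) [   8.8395  273.6822 -193.2906]
```

Request:
step_arm([
  [[0,0,-5],0,45],
  [[0,0,-20],0,45],
  [[0,0,-40],0,45],
  [[0,0,-45],0,45],
  [[0,0,-45],0,45],
  [[0,0,-43],0,45],
  [[1,25,0],0,45],
  [[1,30,0],0,45],
  [[1,34,0],0,45],
  [[1,34,0],0,45],
  [[1,34,0],0,45],
  [[1,34,0],0,45],
  [[1,34,0],0,45],
  [[2,28,0],0,45],
  [[1,20.5,0],0,45],
  [[0,0,0],0,45],
  [[0,0,0],0,45],
  [[0,0,0],0,45],
])

```text
clock: 32.85
eef_pos: [0.4411, 0.3613, 0.2398]
eef_rot: [0.001, 3.142, -0.001]
ft_force: [0.7, 0.4, -0.5]
opening: 0.688
```

Run:
```python
from h import *
to(441,363.1,210)
for c in ["scene","wrist","top"]:
    K,im=snap(c,"r_"+c)
    look(c,["cover_tall","cover_tall_foot","pot_short_rim","pot_short"],K,n=3 if c=="scene" else 1)
```

```text
t 32.85 tcp [441.1016 361.2549 239.7639] jaw 89.96 down [ 0.     -0.0008 -1.    ] F [ 0.6725  0.3945 -0.4665] T [0.0116 0.0282 0.0131] open 63.2 q [-1.1096  0.3175  0.4526  1.8008 -0.1565  1.0591  0.9704]
shift to (441, 363.1, 210) [ 0.1043  1.8674 29.7625]
scene mark_of cover_tall 0.79 [445. 365.  85.] px 324 137
scene mark_of cover_tall_foot 0.75 [444. 363. 168.] px 323 119
scene mark_of pot_short_rim 0.85 [555.  96.  65.] px 342 203
scene mark_of pot_short_rim 0.54 [530. 188.  60.] px 339 182
scene mark_of pot_short_rim 0.52 [443. 364. 262.] px 324 97
scene mark_of pot_short 0.59 [442. 361. 199.] px 323 113
scene mark_of pot_short 0.59 [527. 186.   1.] px 337 193
scene mark_of pot_short 0.57 [563.  95.  -2.] px 343 216
wrist mark_of cover_tall 0.97 [443. 363.  82.] px 318 192
wrist mark_of pot_short_rim 0.86 [448. 363. 264.] px 319 270
wrist mark_of pot_short 0.85 [553.  93.  -1.] px 146 249
top mark_of cover_tall 0.38 [441. 365.  85.] px 224 215
top mark_of cover_tall_foot 0.42 [442. 363. 170.] px 217 212
top mark_of pot_short_rim 0.79 [557.  93.  61.] px 319 173
top mark_of pot_short 0.89 [560.  97.  -9.] px 319 175
```

View pics/r_wrist.png

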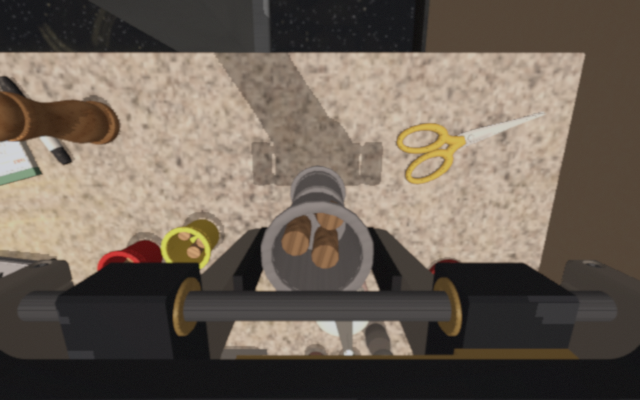

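Request:
step_arm([
  [[0,1.8,10],0,45],
  [[0,0,10],0,45],
  [[0,0,5],0,45],
  [[0,0,2],0,45],
  [[0,0,1],0,45],
  [[0,0,1],0,45],
  [[0,0,0],0,45],
])

```text
clock: 34.3
eef_pos: [0.4407, 0.3648, 0.2108]
eef_rot: [-0.002, 3.141, 0.0]
ft_force: [-0.3, 0.0, -0.7]
opening: 0.696
```

Request:
step_arm([
  [[-0.3,-1.7,0],0,45],
  [[0,0,0.7],0,45],
  [[0,0,0.7],0,45],
  [[0,0,0],0,45],
])

```text
clock: 34.7
eef_pos: [0.4411, 0.3632, 0.2097]
eef_rot: [-0.002, 3.141, 0.001]
ft_force: [-0.1, -0.1, 0.2]
opening: 0.693
```

Request:
step_arm([
  [[0,0,0.5],0,45],
  [[0,0,0.5],0,45],
  [[0,0,0],0,45],
])

```text
clock: 35.0
eef_pos: [0.4417, 0.3636, 0.2096]
eef_rot: [-0.002, 3.14, 0.003]
ft_force: [0.5, -0.0, 6.6]
opening: 0.693
```

Request:
step_arm([
  [[0,0,-0.5],0,66],
  [[0,0,0],0,75],
  [[0,0,0],0,91],
  [[0,0,0],0,91],
  [[0,0,-15],0,91],
  [[0,0,-30],0,91],
  [[0,0,-30],0,91],
  [[-9,-40,0],0,91],
  [[-9,-40,0],0,91],
  [[-9,-40,0],0,91],
  [[-9,-40,0],0,91],
  [[-9,-40,0],0,91],
  [[-9,-40,0],0,91],
  [[-9,-40,0],0,78],
  [[-9,-40,0],0,78],
  [[-9,-40,0],0,78],
  [[-9,-40,0],0,78],
  [[-9,-40,0],0,78],
  [[-9,-40,0],0,78],
  [[-9,-40,0],0,78],
  [[-5,-40,0],0,78],
])

```text
schema error: expected 1 to 20 rows
```

Request:
step_arm([
  [[0,0,-0.5],0,66],
  [[0,0,0],0,75],
  [[0,0,0],0,91],
  [[0,0,0],0,91],
  [[0,0,-15],0,91],
  [[0,0,-30],0,91],
  [[0,0,-30],0,91],
  [[-9,-40,0],0,91],
  [[-9,-40,0],0,91],
  [[-9,-40,0],0,91],
  [[-9,-40,0],0,91],
  [[-9,-40,0],0,91],
  [[-9,-40,0],0,91],
  [[-9,-40,0],0,78],
  [[-9,-40,0],0,78],
  [[-9,-40,0],0,78],
  [[-9,-40,0],0,78],
  [[-9,-40,0],0,78],
  [[-9,-40,0],7,78],
])

```text
clock: 36.9
eef_pos: [0.5497, -0.1183, 0.2839]
eef_rot: [0.193, 3.135, 0.001]
ft_force: [-0.1, -0.5, 0.4]
opening: 0.852
```

Run:
```python
from h import *
to(562,-200,150)
for c in ["scene","wrist","top"]:
    K,im=snap(c,"u_"+c)
    if c!="wrist": look(c,["cover_tall","cover_tall_foot","pot_short_rim","pot_short"],K,n=3 if c=="scene" else 1)
    look(c,["cover_short"],K,n=1)
    if c=="scene": a=im
cv2.imwrite("pics/uc.png",np.hstack([cv2.resize(x[:,:,::-1],(400,400),interpolation=2) for x in (a[80:180,270:370],im[160:260,170:270])]))
```

```text
t 36.9 tcp [ 549.7238 -118.2836  283.867 ] jaw 82.96 down [ 0.0004  0.0005 -1.    ] F [-0.1465 -0.4937  0.4039] T [ 0.0648  0.0055 -0.0076] open 78.3 q [-0.465   0.2945  0.7656  1.7816 -0.2224  1.1537  1.8179]
shift to (562, -200, 150) [-22.1433 -79.6669 133.8339]
scene mark_of pot_short_rim 0.65 [558.  93.  67.] px 343 204
scene mark_of pot_short 0.58 [562.  95.  -2.] px 343 216
scene mark_of pot_short 0.58 [358.  57.  -2.] px 281 215
scene mark_of cover_short 0.76 [ 580. -202.   39.] px 333 292
wrist mark_of cover_short 0.67 [ 583. -205.   37.] px 261 207
top mark_of cover_tall 0.69 [442. 364.  86.] px 225 214
top mark_of cover_tall_foot 0.6 [441. 362. 167.] px 217 213
top mark_of pot_short_rim 0.86 [556.  91.  65.] px 320 173
top mark_of pot_short 0.77 [521. 186.  -3.] px 290 188
```

View pics/uc.png

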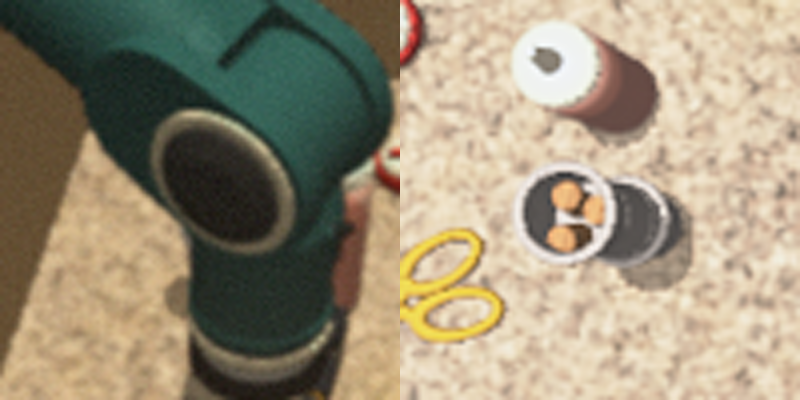

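Request:
step_arm([
  [[-8,-27,0],0,78],
  [[-8,-27,0],0,78],
  [[-6,-26,0],0,78],
  [[0,0,40],0,78],
  [[0,0,40],0,78],
  [[0,0,40],0,78],
  [[0,0,40],0,78],
  [[0,0,36],0,78],
  [[0,0,20],0,78],
  [[0,0,10],0,78],
  [[0,0,0],0,78],
  [[0,0,0],0,78],
])

```text
clock: 38.8
eef_pos: [0.5625, -0.1992, 0.0588]
eef_rot: [0.19, 3.134, -0.001]
ft_force: [0.5, -0.2, 0.5]
opening: 0.849
```

Run:
```python
from h import *
to(562,-201,57.5)
```

```text
t 38.8 tcp [ 562.547  -199.2285   58.7859] jaw 83.08 down [ 0.0016 -0.0005 -1.    ] F [ 0.4533 -0.2444  0.4818] T [ 0.0019 -0.0453  0.0158] open 78.0 q [-0.1715  0.6448  0.6137  1.876  -0.5138  0.7815  2.1716]
shift to (562, -201, 57.5) [ 0.3316 -1.8241  1.2859]
```

Request:
step_arm([
  [[0,-1.5,1],0,65],
  [[0,0,0],0,55],
  [[0,0,0],0,45],
  [[0,0,0],0,35],
  [[0,0,0],0,30],
  [[0,0,0],0,30],
  [[0,0,0],0,30],
])

```text
clock: 39.5
eef_pos: [0.562, -0.2005, 0.0575]
eef_rot: [0.189, 3.135, 0.0]
ft_force: [-1.7, 1.2, 5.6]
opening: 0.585
```

Request:
step_arm([
  [[0,0,-10],0,30],
  [[0,0,-30],0,30],
  [[0,0,-40],0,30],
  [[0,0,-40],0,30],
  [[0,0,-35],-7,30],
  [[11,35,0],0,30],
  [[11,35,0],0,30],
  [[11,36,0],0,30],
  [[11,36,0],0,30],
  [[11,36,0],0,30],
  [[11,36,0],0,30],
  [[11,36,0],0,30],
  [[11,36,0],0,30],
  [[11,35,0],0,30],
  [[11,35,0],0,30],
  [[11,35,0],0,30],
  [[11,35,0],0,30],
  [[0,0,0],0,30],
  [[0,0,0],0,30],
])

```text
clock: 41.4
eef_pos: [0.4286, 0.2256, 0.2118]
eef_rot: [0.005, -3.141, 0.001]
ft_force: [0.5, -0.2, -1.4]
opening: 0.578
```

Run:
```python
from h import *
to(430,225,60)
for c in ["scene","wrist"]:
    K,im=snap(c,"v_"+c)
    look(c,["cover_short","pot_short_rim","dish"],K,n=1)
```

```text
t 41.4 tcp [428.5622 225.6489 211.7799] jaw 90.18 down [-0.0002 -0.0006 -1.    ] F [ 0.529 -0.217 -1.388] T [-0.0486 -0.0448 -0.0256] open 53.1 q [-1.0541  0.197   0.5696  2.0304 -0.1297  0.9491  1.1566]
shift to (430, 225, 60) [ -1.4662  -0.5655 151.78  ]
scene mark_of cover_short 0.56 [445. 227. 196.] px 316 141
scene mark_of pot_short_rim 0.76 [558.  94.  66.] px 343 204
scene mark_of dish 0.67 [ 574. -302.   40.] px 325 326
wrist mark_of cover_short 0.79 [447. 225. 192.] px 319 254
wrist mark_of pot_short_rim 0.92 [448. 367. 230.] px 556 282
```

Request:
step_arm([
  [[0,0,35],0,30],
  [[0,0,40],0,30],
  [[0,0,40],0,30],
  [[0,0,30],0,30],
  [[0,0,20],0,30],
  [[0,0,7],0,30],
  [[-1,0,2],0,30],
  [[-1,0,2],0,30],
  [[-1,0,2],0,30],
  [[0,0,0],0,30],
])

```text
clock: 42.8
eef_pos: [0.4326, 0.2259, 0.0345]
eef_rot: [-0.002, 3.14, 0.002]
ft_force: [-0.5, -0.4, -1.0]
opening: 0.587
```

Request:
step_arm([
  [[-3,0,1.5],0,30],
  [[-3,0,1.5],0,30],
  [[-2,0,1.5],0,30],
  [[-2,0,1],0,30],
  [[0,0,0],0,30],
])

```text
clock: 43.3
eef_pos: [0.4429, 0.226, 0.0289]
eef_rot: [-0.002, 3.141, 0.002]
ft_force: [-2.0, -0.1, 4.1]
opening: 0.583
```

Request:
step_arm([
  [[-2,0,1.3],0,30],
  [[-2,0,1.3],0,30],
  [[-2,0,1.3],0,30],
  [[-1,0,1.2],0,30],
  [[0,0,1],0,30],
  [[0,0,0],0,30],
])

```text
clock: 43.9
eef_pos: [0.4508, 0.2261, 0.0229]
eef_rot: [-0.002, 3.138, 0.002]
ft_force: [1.1, 0.6, 5.7]
opening: 0.58
```

Request:
step_arm([
  [[0,0,0.6],0,30],
  [[0,0,0.6],0,30],
  [[0,0,0.5],0,30],
  [[0,0,0],0,30],
])

```text
clock: 44.3
eef_pos: [0.452, 0.2261, 0.0217]
eef_rot: [-0.001, 3.136, 0.003]
ft_force: [3.0, -0.7, 7.7]
opening: 0.581
```

Request:
step_arm([
  [[0,0,-0.5],0,60],
  [[0,0,0],0,75],
  [[0,0,0],0,91],
  [[0,0,0],0,91],
  [[0,0,0],7.5,91],
  [[0,0,0],7.5,91],
  [[0,0,0],7.5,91],
  [[0,0,0],7.5,91],
  [[0,0,0],7.5,91],
  [[0,0,0],7.5,91],
  [[0,0,0],7.5,91],
  [[0,0,0],7.5,91],
  [[0,0,0],0,75],
  [[0,0,0],0,65],
  [[0,0,0],0,58],
  [[0,0,0],0,52],
  [[0,0,0],0,48],
  [[0,0,0],0,45],
  [[0,0,0],0,45],
])

```text
clock: 46.2
eef_pos: [0.4492, 0.2255, 0.0211]
eef_rot: [1.569, 2.722, 0.0]
ft_force: [0.2, 0.3, 0.5]
opening: 0.566
```

Request:
step_arm([
  [[0,0,0],0,65],
  [[0,0,0],0,80],
  [[0,0,0],0,91],
  [[0,0,0],-7.5,91],
  [[0,0,0],-7.5,91],
  [[0,0,0],-7.5,91],
  [[0,0,0],-7.5,91],
  [[0,0,0],-7.5,91],
  [[0,0,0],-7.5,91],
  [[0,0,0],-7.5,91],
  [[0,0,0],-7.5,91],
  [[0,0,0],0,75],
  [[0,0,0],0,65],
  [[0,0,0],0,55],
  [[0,0,0],0,45],
  [[0,0,0],0,38],
  [[0,0,0],0,30],
  [[0,0,0],0,30],
])

```text
clock: 48.0
eef_pos: [0.4489, 0.2254, 0.0209]
eef_rot: [0.002, -3.141, 0.0]
ft_force: [0.4, -0.7, 0.2]
opening: 0.585
```

Run:
```python
from h import *
to(441.7,363.3,275)
for c in ["scene","wrist","top"]:
    K,im=snap(c,"x_"+c)
    look(c,["cover_short","cover_tall"],K,n=1); look(c,["pot_short_rim"],K,n=3)
```

```text
t 48.0 tcp [448.8848 225.4031  20.9104] jaw 90.07 down [-0.0002 -0.0003 -1.    ] F [ 0.3573 -0.7454  0.2422] T [-0.1887 -0.0215 -0.0092] open 53.8 q [-0.8687  0.551   0.4154  2.1046 -0.4068  0.5627  1.4122]
shift to (441.7, 363.3, 275) [   7.0562  137.8359 -254.1263]
scene mark_of cover_short 0.41 [450. 225.  -1.] px 317 182
scene mark_of pot_short_rim 0.68 [530. 182.  63.] px 338 183
wrist mark_of cover_short 0.78 [449. 227.  -2.] px 319 230
top mark_of cover_tall 0.69 [440. 364.  84.] px 225 215
top mark_of pot_short_rim 0.88 [525. 191.  64.] px 286 185
top mark_of pot_short_rim 0.7 [558.  92.  63.] px 320 172
top mark_of pot_short_rim 0.68 [442. 363. 226.] px 211 211
```

Request:
step_arm([
  [[0,0,-6],0,30],
  [[0,0,-20],0,30],
  [[0,0,-40],0,30],
  [[0,0,-40],0,30],
  [[0,0,-40],0,30],
  [[0,0,-40],0,30],
  [[0,0,-40],0,30],
  [[0,0,-28],0,30],
  [[0,0,-15],0,30],
  [[1,20,0],0,30],
  [[1,30,0],0,30],
  [[2,30,0],0,30],
  [[2,30,0],0,30],
  [[0.8,20,0],0,30],
  [[0,8,0],0,30],
  [[0,0,0],0,30],
  [[0,0,0],0,30],
  [[0,0,0],0,30],
])

```text
clock: 50.4
eef_pos: [0.4425, 0.3619, 0.2901]
eef_rot: [0.001, 3.142, -0.0]
ft_force: [-0.9, -0.3, -1.4]
opening: 0.58
```

Run:
```python
from h import *
to(442,363.4,253)
for c in ["scene","wrist","top"]:
    K,im=snap(c,"y_"+c)
    look(c,["cover_short","cover_tall"],K,n=1); look(c,["pot_short_rim"],K,n=3)
```

```text
t 50.4 tcp [442.5429 361.9467 290.1291] jaw 89.95 down [ 0.     -0.0002 -1.    ] F [-0.924  -0.3229 -1.4364] T [ 0.0134  0.018  -0.0173] open 53.3 q [-1.1811  0.2787  0.5391  1.7416 -0.1542  1.1637  0.9722]
shift to (442, 363.4, 253) [ 0.5458  1.4604 37.1288]
scene mark_of cover_short 0.72 [442. 364. 270.] px 323 95
scene mark_of cover_tall 0.51 [443. 365.  86.] px 323 136
scene mark_of pot_short_rim 0.69 [557.  94.  66.] px 342 204
scene mark_of pot_short_rim 0.63 [531. 187.  63.] px 339 181
scene mark_of pot_short_rim 0.35 [441. 360.  84.] px 322 138
wrist mark_of cover_short 0.93 [443. 365. 268.] px 320 230
wrist mark_of cover_tall 0.65 [441. 366.  84.] px 319 182
wrist mark_of pot_short_rim 0.93 [529. 187.  57.] px 201 236
wrist mark_of pot_short_rim 0.66 [558.  95.  63.] px 142 255
top mark_of cover_short 0.58 [445. 364. 270.] px 205 209
top mark_of cover_tall 0.71 [442. 362.  84.] px 226 214
top mark_of pot_short_rim 0.83 [528. 189.  63.] px 286 184
top mark_of pot_short_rim 0.65 [558.  94.  62.] px 319 172
top mark_of pot_short_rim 0.54 [442. 364. 228.] px 210 211
```

View pics/y_wrist.png

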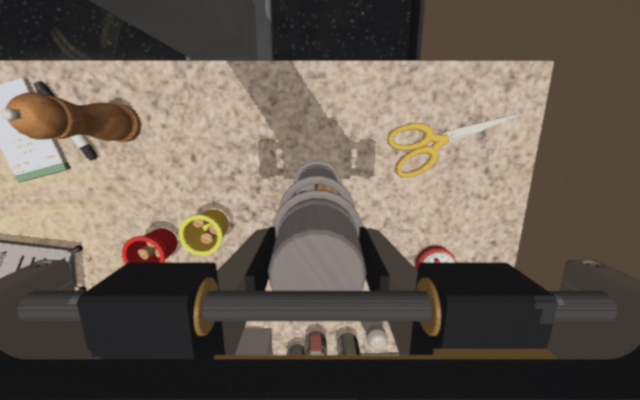

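Request:
step_arm([
  [[0,0,12],0,30],
  [[0,0,12],0,30],
  [[0,0,6],0,30],
  [[0,0,3],0,30],
  [[0,0,1],0,30],
  [[0,0,1],0,30],
  [[0,0,0],0,30],
])

```text
clock: 51.7
eef_pos: [0.4421, 0.3636, 0.2552]
eef_rot: [-0.002, 3.141, 0.0]
ft_force: [0.2, -0.4, -1.0]
opening: 0.585
```

Request:
step_arm([
  [[0,0,0.8],0,30],
  [[0,0,0.8],0,30],
  [[0,0,0.7],0,30],
  [[0,0,0],0,30],
])

```text
clock: 52.1
eef_pos: [0.4421, 0.3635, 0.2529]
eef_rot: [-0.002, 3.141, 0.0]
ft_force: [-0.0, -0.1, -1.4]
opening: 0.583
```

Request:
step_arm([
  [[0,0,0.5],0,30],
  [[0,0,0.4],0,30],
  [[0,0,0],0,30],
])

```text
clock: 52.4
eef_pos: [0.4426, 0.3637, 0.2529]
eef_rot: [-0.002, 3.14, 0.002]
ft_force: [-1.4, -1.3, 4.7]
opening: 0.581
```

Contact. Release, rise straight up and move clear.

Request:
step_arm([
  [[0,0,-0.4],0,56],
  [[0,0,0],0,65],
  [[0,0,0],0,80],
  [[0,0,0],0,91],
  [[0,0,0],0,91],
  [[0,0,-15],0,91],
  [[0,0,-35],0,91],
  [[0,0,-30],0,91],
  [[0,-20,0],0,91],
  [[0,-40,0],0,91],
  [[0,-40,0],0,91],
  [[0,-40,0],0,91],
  [[0,-40,0],0,91],
  [[0,-40,0],0,91],
  [[0,-40,0],0,91],
  [[0,-30,0],0,91],
  [[0,0,0],0,91],
  [[0,0,0],0,91],
])

```text
clock: 54.2
eef_pos: [0.4419, 0.073, 0.3318]
eef_rot: [-0.0, -3.141, -0.001]
ft_force: [0.9, 0.5, -0.6]
opening: 0.994
```

Run:
```python
from h import *
pose(); I=[]
for c in ["scene","wrist","top"]:
    K,im=snap(c,"z_"+c); I.append(im)
    look(c,["cover_short","cover_tall","dish","squeeze_bottle","pepper_mill","pot_tall"],K,n=1)
cv2.imwrite("pics/zc.png",np.hstack([cv2.resize(x[:,:,::-1],(400,400),interpolation=2) for x in (I[0][70:190,270:390],I[2][150:250,170:270])]))
```

```text
t 54.2 tcp [441.9472  73.0014 331.8419] jaw 90.0 down [-0.0004  0.0009 -1.    ] F [ 0.9197  0.5476 -0.6487] T [ 0.0294  0.0224 -0.0016] open 91.3 q [-0.9669 -0.0397  0.7249  1.956   0.027   1.2157  1.3189]
scene mark_of cover_short 0.66 [445. 365. 233.] px 324 104
scene mark_of cover_tall 0.82 [442. 365.  87.] px 323 136
scene mark_of dish 0.62 [ 573. -301.   44.] px 325 325
scene mark_of squeeze_bottle 0.61 [548. 386.  -4.] px 351 154
scene mark_of pepper_mill 0.56 [361.  57.  -4.] px 281 216
scene mark_of pot_tall 0.49 [445. 362.   4.] px 323 153
wrist mark_of cover_short 0.91 [443. 363. 232.] px 608 204
wrist mark_of cover_tall 0.65 [443. 365.  83.] px 510 179
wrist mark_of dish 0.97 [ 566. -301.   38.] px 105 242
wrist mark_of squeeze_bottle 0.81 [544. 384.  -2.] px 480 224
wrist mark_of pepper_mill 0.86 [364.  55.  -2.] px 305 125
wrist mark_of pot_tall 0.84 [442. 362.   3.] px 478 170
top mark_of cover_short 0.71 [443. 367. 233.] px 208 211
top mark_of cover_tall 0.48 [440. 364.  84.] px 225 215
top mark_of dish 0.73 [ 567. -294.   37.] px 450 167
top mark_of squeeze_bottle 0.63 [544. 388.   2.] px 224 183
top mark_of pot_tall 0.58 [446. 364.  -1.] px 232 214
```

View pics/zc.png

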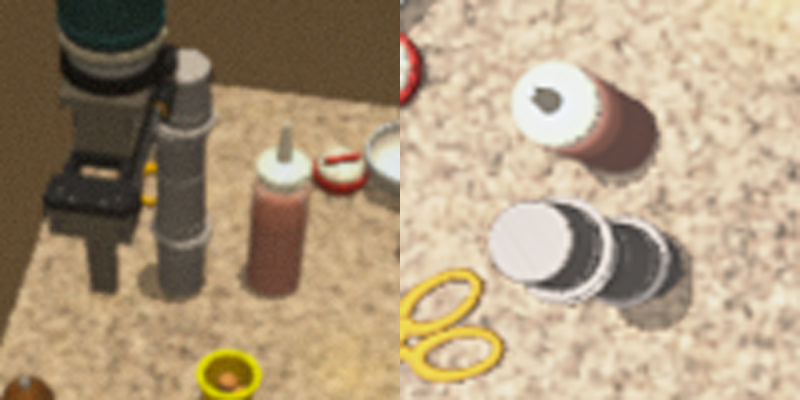

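View pics/z_scene.png

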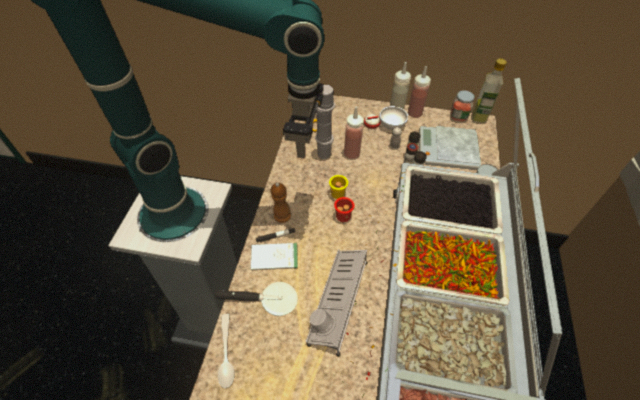

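The tower stands straight, with its rim rings at scene pixels (324,104) and (323,136). The dish is still on the rack at (325,325), and the bottle and mill are where they were. The arm is clear of everything.

```bash
python3 -c "
from bench import bot
print(bot.sign_off())"
```

```text
the job is handed in; nothing more can be done
None
```

The tower is built where the tall upright pot stood, and I handed the job in at about 54.7 s of the 72 s allowed. From the bottom it is the tall pot, its twin mouth down, the short steel pot, and its twin mouth down.

**How it went:** The gripper can't tilt, so I set each leaning cover down on the worktop and pressed it gently upright. I then gripped it from two angles to centre it before stacking it. Every set-down showed only light contact, about 3–7 N.

**Last checks:**
- **Alignment:** The rims lie on each other in both the scene and top pictures. The cameras put the tower's parts at about (440–446, 362–367) mm, which is within their own error.
- **Heights:** The rim joints measured about 84 and 233 mm high, against 84 and 232 mm expected.
- **Other items:** The dish is still on the rack, and the squeeze bottle, pepper mill and red and yellow pots measured unmoved to within a few mm. At the end the gripper was open and about 0.29 m from the tower.

**Misses and disagreements:**
- **Tall pot grip:** My first centring grip on the tall pot was lower than it should have been and pushed with about 6 N. The pot stayed upright.
- **Networks:** They sometimes reported the wrong object, such as taking the bottle for a cover foot. In the last check they missed the mill in the top view, so I relied on the scene and wrist cameras for it.

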